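# Hold a cassette's sprung safety shutter half open with the shutter rod

### The job

Take the orange insulated shutter rod out of the tool rack, put its steel tip down through the eye of the lug on the cassette's red sprung shutter, and with the rod push the shutter half-way open, so that the row of outgoing jaws is clear for inspection while the incoming row stays covered all the time. Finish holding it there: the program ends with the gripper still gripping the rod, roughly upright in the eye, against the spring. Move the shutter with the rod only, keep the gripper and the arm off the cassette, and leave the other tools and parts where they are.

Things in the scene. Friction and masses are not known exactly. Their poses are not given: they have to be found in the camera images.
- cassette: Fixed switchboard cassette on its back: grey base, bare metal cheeks; 174 (own x) x 230 (own y) x 78 mm high; feet and copper tails stick out 25 mm, low. Origin: centre of underside; z up; +y: the way the shutter opens (return springs at that end). In its 46 mm high deck, two rows of three wells with copper jaws: outgoing row at the -y end, then incoming row; 18 mm land with white line between.
- shutter (a joint): Travel (m) along cassette +y of the red plate (158 wide, 84 mm long) on the deck: 0 shut, both rows covered; 0.040 half-way: its white-striped rear (-y) edge is on the land's white line; 0.080 fully open. Outgoing row wholly clear from 0.031, incoming row starts to show at 0.049. Springs shut it: 3 N at 0, plus 1.2 N per 10 mm, so 8 N half-way; friction 0.6 N. Let go, it snaps shut.
- eye (a point): Cranked steel lug on the shutter's middle, moving with it: level flange 34 x 34 x 4 mm with a vertical 13 mm eye. This point: eye centre on the flange's upper face, 78 mm above the bench, at cassette x = 0, y = -53 mm when shut; axes as the cassette's. 24 mm free below the flange; upstand at its -y edge, other sides open. The cheeks, as high as the flange, are 84 mm off on either side in x.
- rod_grip (a point): Centre of the loose shutter rod (~120 g, 106 mm long), upright in one of the rack's holes, its collar on the shelf. Orange round handle 22 mm dia., 80 mm long; below it an orange collar 28 mm dia., 4 mm thick; then a steel shank 8 mm dia., 22 mm long, its last 5 mm tapered to 4 mm. This point: on the axis, 53 mm from the tip, 27 mm above the collar's top. z along the rod, away from the tip.
- rod_tip (a point): End of the rod's steel shank, on its axis; axes as rod_grip.
- rack: Blue sheet-metal tool rack, fixed: 214 mm (own x) by 56 mm (own y), shelf 4 mm thick, its top 80 mm above the bench, three 13 mm holes at own x = -70, 0, 70 mm, y = 0. Origin: centre of underside. The rod and two screwdrivers stand in the holes, in any order.
- driver_a_grip (a point): Bystander: centre of the handle of a stubby screwdriver with a green handle (24 mm diameter, 78 mm long, top 82 mm above the rack's shelf), in the rack. Leave it.
- driver_b_grip (a point): Bystander: the same for the screwdriver with the blue handle, in the rack. Leave it.
- breaker_mid (a point): Bystander: loose white three-pole circuit breaker, 54 x 85 x 77 mm high (400 g), on the bench; this point is on its axis, 34 mm above its underside. Leave it.
- bin_mid (a point): Bystander: loose blue small-parts bin, 100 x 160 x 60 mm high (900 g), on the bench; this point is in its middle, 30 mm above its underside. Leave it.

How it is judged:
On the way, in this order (a step that is already met when the one before it is completed fails the run):
1. the rod's tip is down through the eye of the lug, with the shutter not yet open (z of rod_tip in the frame of eye below -0.008 m and horizontal distance between rod_tip and eye below 0.009 m and angle between rod_grip's own z axis and vertical below 0.4 rad and value of joint shutter below 0.02 m), for 0.2 s.
2. the rod, in the eye, has brought the shutter to half travel (z of rod_tip in the frame of eye below -0.008 m and horizontal distance between rod_tip and eye below 0.009 m and angle between rod_grip's own z axis and vertical below 0.4 rad and value of joint shutter between 0.032 and 0.048 m), for 0.5 s.
At the end, for the whole second after the job is handed in: Shutter still at 0.040 m, within 8 mm; rod through the eye (tip over 8 mm below the flange top, within 9 mm of the eye axis, within 0.4 rad of upright), pressing on the lug with over 3 N and gripped by the fingers, which do not touch the cassette (all of step 2 and velocity of joint shutter between -0.01 and 0.01 m/s and contact force between rod and cassette above 3 N and contact force between the fingers and rod above 3 N and contact force between the fingers and cassette below 2 N); the arm keeps its last pose, push and grip.
It fails at once if the shutter goes past 50 mm and uncovers the incoming jaws (value of joint shutter above 0.05 m).
It fails at once if the gripper or the arm touches the cassette, its shutter or its lug (contact force between any of the fingers, the arm and cassette above 2 N).
It fails at once if a screwdriver is moved by more than 30 mm (distance of any of driver_a_grip, driver_b_grip from where it was at the start of the episode above 0.03 m).
It fails at once if the circuit breaker is moved by more than 30 mm (distance of breaker_mid from where it was at the start of the episode above 0.03 m).
It fails at once if the parts bin is moved by more than 30 mm (distance of bin_mid from where it was at the start of the episode above 0.03 m).
It also fails if it takes over 42 s, if anything falls off the work surface, if the arm or the gripper's body presses on something with over 40 N, if the wrist force passes 120 N, or if a joint passes its speed limit or range.

### The arm

A 6-joint arm with a two-finger parallel gripper is mounted at the origin on the work surface. World frame = base frame: x ahead of the robot, y to its left, z up, the work surface at z = 0. Lengths are in m, angles in rad, forces in N, time in s.
With the tool pointing down it reaches from about 0.225 to 0.875 m from the base axis. Payload 3.4 kg.
Tool frame: the origin (TCP) lies between the finger pads; the fingertips stand 11 mm ahead of it and the grasp point (between the pads) lies 8 mm behind it (tips_ahead is the distance from the TCP to the fingertips, in m); z points along the fingers, x is the direction in which the jaws open and shut, and the axes are right-handed (so a half turn about z gives the same grasp; the last joint's range is limited). The gripper opens to 85 mm and grips with 20 to 120 N. Pads are 22 mm wide; open, the fingers measure 114 mm over their backs; the gripper's body (76 mm by 85 mm) begins 54 mm behind the grasp point. The pads swing forward as they close: fully open they stand 13 mm farther back than shut.
Start: joints at [1.188, 0.276, 1.505, -0, 1.361, -0.121], TCP at [0.149, 0.555, 0.242] pointing down, gripper open.
Joint ranges: [-2.89, 2.89], [-0.75, 2.08], [0.22, 2.7], [-1.18, 4.32], [0.11, 2.71], [-2.7, 2.7]. Speed limits (rad/s): [2.57, 2.57, 3.14, 3.14, 3.14, 3.14].

### API

Orientations are given as a unit quaternion [w, x, y, z].
In Python, from rig import get_state, get_image, sign_off, masks_of, tips_ahead gives the robot as it stands.
- The arm moves only by the tool play_rows, never from a script. Its argument "series" is a list of rows, each an object of numbers: "fingers": the closure, from -1 (fully open) to 1 (shut); "dx", "dy", "dz": the shift along the world's x, y, z in mm; "turn": the turn about the world's z in rad. A call has 1 to 20 rows; each row shifts and turns the pose as measured when the row begins; what a row does not reach is not made up. A row lasts 1/12 s, in which the tool goes at most 41.7 mm and 7.16 degrees, less where a joint would pass 70% of its speed; a pose out of reach is approached as far as the arm can. A call with a gripper value outside its range is refused whole. The fingers move at their own pace and stop on an object; "squeeze" is the grip in N (left out, the last holds). Time passes only in rows, so rows that do not move let the fingers close. It gives the time, the measured TCP pose, the force and the opening at its end, in the units of the state.
- get_state(): the state, without advancing time (a new reading comes with each control period).
- get_image(name): name is "side" or "top"; returns a dict with "pixels" (420x560x3 uint8, red, green, blue), "vfov" (degrees; the focal length in pixels is half the picture's height over the tangent of half this angle, whatever the lens; pixels are square), "cx", "cy" (the principal point, pixels), "dist" ([k1, k2, p1, p2, k3] as OpenCV has them; the pictures are not rectified), "rvec" (rotation vector, rad) and "tvec" (3), from world to camera coordinates, as OpenCV has them. Camera axes: x right, y down, z forward; pixel columns grow to the right and rows downward; lengths in m; the calibration is good to about 2 mm. A picture is of the moment at which its call begins. There is no depth.
- sign_off(): hands the job in, once; it reports no verdict.
Trained networks look in a picture, given as the dict that the camera call returned (one of the last four; its "shot" number tells which), for a name from the list of things; names that differ only in an ending like _2 or _b are one class to them, and where a whole thing is asked for, a point or a joint stands for the part that bears it (a point fixed in the world has none). Each returns a list of dicts, best first, with "p" (0 to 1); they miss things now and then, are a little off and sometimes report something else, mostly with a low value. They report only what shows in the picture. A call takes as long as a camera call.
- masks_of(picture, label): "region" (420x560 bool, what is visible of it) and "xy" ([column, row] in pixels, amid what is visible of it).
The state is a dict: "clock": time; "qpos": joint angles; "qd": joint speeds; "effort": joint torques, N m; "position": TCP position; "ee_rot": TCP orientation; "contact_force": force on the tool from outside, world axes, zero at the start; "moment": the same for the moment, N m; "width": finger opening in m.
Only numpy, scipy, OpenCV 4.12 (cv2) and the standard library are available. Lean on these libraries where they do the work, as an engineer would, in place of code of your own. Each camera call takes 0.05 s, during which the arm holds its last target. There are 200 camera calls.

## Working session

There is one attempt and no reset: what is moved stays moved. The work goes in short steps, Python scripts to look and compute and a tool call to move; the robot and the scene stay as the last step left them, time stands still between calls to the robot, and variables do not carry over. Pictures are saved under pics/ and viewed, about 8 in all and at most 12, crops included, and the job is handed in when it is done.

Besides the shell and the picture viewer there is one more tool, called after "Emit:" as name(argument=value, ...), one argument or row to a line, values as JSON. play_rows: Moves the arm, as the interface text tells. Its arguments: {"type":"object","properties":{"series":{"type":"array"},"squeeze":{"type":"number"}},"required":["series"]}

```bash
mkdir -p pics
cat > h.py <<'E'
import numpy as np, cv2
from rig import *
def cam(p):
    h=p["pixels"].shape[0]; f=h/2/np.tan(np.radians(p["vfov"])/2)
    return np.array([[f,0,p["cx"]],[0,f,p["cy"]],[0,0,1.]]),np.array(p["dist"],float),np.array(p["rvec"],float),np.array(p["tvec"],float)
def ray(p,uv):
    K,d,r,t=cam(p); R=cv2.Rodrigues(r)[0]
    n=cv2.undistortPoints(np.array(uv,float).reshape(-1,1,2),K,d).reshape(-1,2)
    D=np.c_[n,np.ones(len(n))]@R; return -R.T@t,D
def atz(p,uv,z):
    o,D=ray(p,uv); return o+D*((z-o[2])/D[:,2:])
def proj(p,X):
    K,d,r,t=cam(p); return cv2.projectPoints(np.array(X,float).reshape(-1,1,3),r,t,K,d)[0].reshape(-1,2)
def tri(ps,uvs):
    A=np.zeros((3,3));b=np.zeros(3)
    for p,u in zip(ps,uvs):
        o,D=ray(p,[u]); q=D[0]/np.linalg.norm(D[0]); M=np.eye(3)-np.outer(q,q); A+=M;b+=M@o
    return np.linalg.solve(A,b)
def save(p,n,crop=None,s=1):
    im=p["pixels"][:,:,::-1]
    if crop: x0,y0,x1,y1=crop; im=im[y0:y1,x0:x1]
    cv2.imwrite("pics/"+n,cv2.resize(im,None,fx=s,fy=s,interpolation=cv2.INTER_CUBIC))
E
python3 - <<'E'
from h import *
np.set_printoptions(precision=4,suppress=True)
s=get_image("side");t=get_image("top")
im=np.vstack([s["pixels"],t["pixels"]])
save(s,"s1.png",None,1.42);save(t,"t1.png",None,1.42)
for p in (s,t):
    o,_=ray(p,[[280,210]]);print("cam",o, atz(p,[[280,210]],0))
    for n in ["cassette","shutter","eye","rod_grip","rack","driver_a_grip","driver_b_grip","breaker_mid","bin_mid"]:
        for m in masks_of(p,n)[:2]:
            ys,xs=np.where(m["region"]);print(n,round(m["p"],2),m["xy"],xs.min(),xs.max(),ys.min(),ys.max(),atz(p,[m["xy"]],.08)[0])
print(get_state())
E
```

```text
cam [0.4521 0.5456 0.7908] [[ 0.6322 -0.1464  0.    ]]
cassette 0.77 [304.7, 207.8] 264 345 162 251 [ 0.5566 -0.1002  0.08  ]
shutter 0.8 [310.5, 183.1] 279 339 168 196 [ 0.5613 -0.1911  0.08  ]
eye 0.84 [311.7, 184.6] 279 339 168 196 [ 0.5571 -0.1864  0.08  ]
rod_grip 0.94 [273.2, 331.3] 267 281 316 347 [0.5433 0.2333 0.08  ]
rod_grip 0.33 [281.9, 345.3] 221 332 310 393 [0.5197 0.2559 0.08  ]
rack 0.68 [280.7, 345.7] 219 331 309 394 [0.5217 0.2573 0.08  ]
driver_b_grip 0.78 [239.8, 314.1] 235 249 299 329 [0.6176 0.2165 0.08  ]
breaker_mid 0.94 [192.6, 285.7] 175 211 266 310 [0.7352 0.1822 0.08  ]
bin_mid 0.59 [340.6, 145.7] 321 356 123 171 [ 0.5094 -0.3703  0.08  ]
bin_mid 0.19 [312.0, 182.7] 279 340 169 196 [ 0.5578 -0.1937  0.08  ]
cam [ 0.3491 -0.0691  1.2649] [[ 0.6235 -0.1044  0.    ]]
cassette 0.63 [303.3, 225.4] 249 355 186 272 [ 0.5578 -0.1603  0.08  ]
cassette 0.6 [183.7, 171.9] 170 202 159 185 [0.7398 0.1524 0.08  ]
shutter 0.96 [324.5, 217.6] 304 345 191 251 [ 0.5734 -0.2196  0.08  ]
eye 0.58 [324.8, 223.5] 303 346 191 252 [ 0.5572 -0.2185  0.08  ]
rod_grip 0.56 [147.4, 2
[... 225 characters left out ...]
278 [0.4619 0.2786 0.08  ]
driver_b_grip 0.48 [152.9, 222.2] 144 161 213 227 [0.6063 0.2436 0.08  ]
breaker_mid 0.74 [183.9, 171.6] 170 202 159 185 [0.7407 0.1518 0.08  ]
bin_mid 0.57 [399.2, 232.1] 365 434 207 257 [ 0.514  -0.4153  0.08  ]
{'clock': 1.0, 'qpos': array([ 1.188 ,  0.2759,  1.5049,  0.    ,  1.3607, -0.121 ]), 'qd': array([-0.0021,  0.0007,  0.0001, -0.0008,  0.0005,  0.0011]), 'effort': array([ -0.0011, -41.6659, -24.6108,  -0.0001,  -0.    ,  -0.    ]), 'position': array([0.1488, 0.5554, 0.2423]), 'ee_rot': array([-0.    ,  0.7933,  0.6088,  0.0001]), 'contact_force': array([-0.0093,  0.7981, -1.0972]), 'moment': array([0.0171, 0.0103, 0.0371]), 'width': 0.08552476605611911}
```

View pics/s1.png

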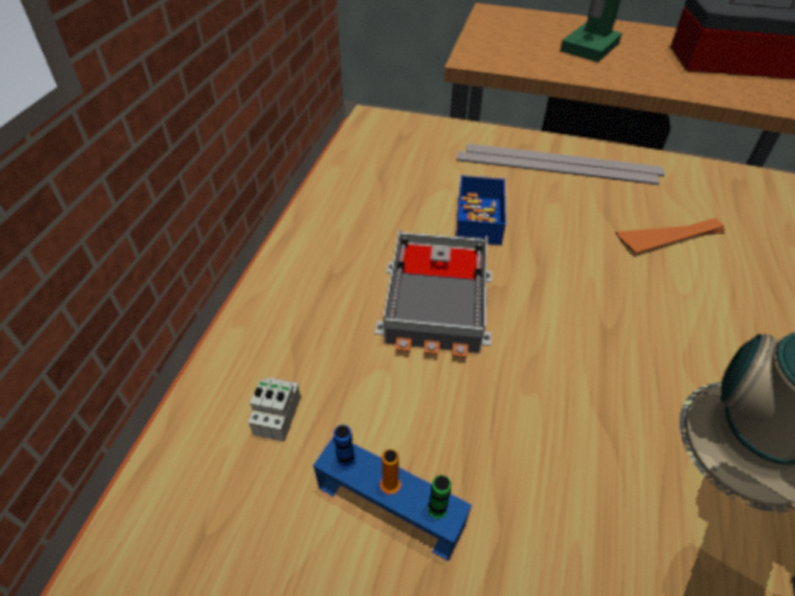

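View pics/t1.png

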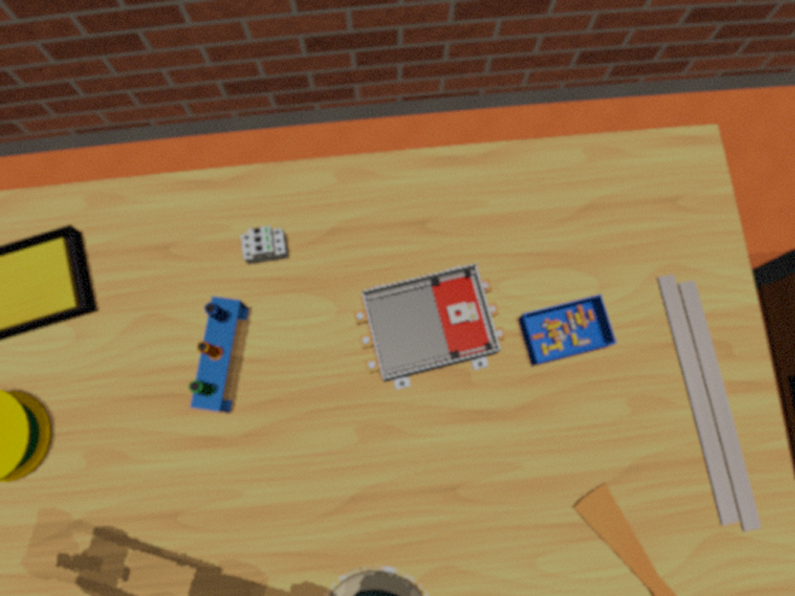

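Run:
```python
from h import *
np.set_printoptions(precision=4,suppress=True)
P=[get_image("side"),get_image("top")]
B=[(225,270,345,390),(130,200,190,300)],[(260,155,350,255),(245,180,360,280)]
rows=[]
def blob(p,lo,hi,box):
    hsv=cv2.cvtColor(np.ascontiguousarray(p["pixels"]),cv2.COLOR_RGB2HSV); m=cv2.inRange(hsv,lo,hi)
    x0,y0,x1,y1=box; k=np.zeros_like(m);k[y0:y1,x0:x1]=m[y0:y1,x0:x1]
    n,l,s,c=cv2.connectedComponentsWithStats(k); i=1+s[1:,4].argmax(); return c[i],s[i],l==i
boxes=[(215,290,335,395),(130,205,180,295)]
for name,lo,hi in [("rod",(6,150,90),(19,255,255)),("green",(45,110,30),(80,255,255))]:
    r=[blob(p,lo,hi,b) for p,b in zip(P,boxes)]
    if name=="rod": # pick by network mask box
        for p,q in zip(P,r): print(name,q[0],q[1])
    X=tri(P,[q[0] for q in r]);print(name,X)
    print([proj(p,X)[0]-q[0] for p,q in zip(P,r)])
# red shutter
r=[blob(p,(0,180,90),(5,255,255),b) for p,b in zip(P,[(260,155,350,255),(290,180,360,260)])]
for p,q in zip(P,r):
    c=cv2.findContours(q[2].astype(np.uint8),0,2)[0][0]; b=cv2.boxPoints(cv2.minAreaRect(c)); print(q[1],atz(p,b,.05))
s=[cv2.resize(P[0]["pixels"][150:260,260:350],None,fx=4,fy=4,interpolation=2),cv2.resize(P[1]["pixels"][175:285,245:355],None,fx=4,fy=4,interpolation=2)]
cv2.imwrite("pics/c.png",np.hstack(s)[:,:,::-1])
```

```text
rod [274.6974 322.9474] [269 316  12  13  76]
rod [144.     244.9167] [139 242   9   6  24]
rod [0.5352 0.2494 0.1524]
[array([0.3026, 0.1159]), array([-0.0079, -0.2268])]
green [0.4669 0.2627 0.132 ]
[array([0.3834, 0.1569]), array([ 0.0137, -0.2848])]
[284 172  52  24 847] [[ 0.6303 -0.1698  0.05  ]
 [ 0.6457 -0.2477  0.05  ]
 [ 0.5043 -0.2679  0.05  ]
 [ 0.4959 -0.1898  0.05  ]]
[305 195  38  52 938] [[ 0.6319 -0.1731  0.05  ]
 [ 0.6453 -0.2467  0.05  ]
 [ 0.5081 -0.2665  0.05  ]
 [ 0.4955 -0.1945  0.05  ]]
```

View pics/c.png

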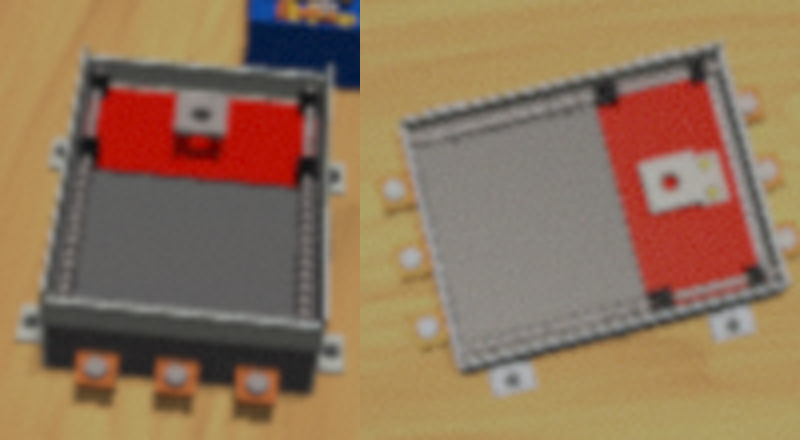

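Run:
```python
from h import *
from scipy.optimize import least_squares
np.set_printoptions(precision=4,suppress=True)
P=[get_image("side"),get_image("top")]
f=lambda u,v,x0,y0:[(u+.5)/4-.5+x0,(v+.5)/4-.5+y0]
es=f(202,113,260,150);et=f(311,183,245,175)
print("eye",tri(P,[es,et]),atz(P[0],[es],.078),atz(P[1],[et],.078))
c=[f(u-360,v,245,175) for u,v in [(403,122),(720,48),(785,288),(462,368)]]
C=atz(P[1],c,.078);print(C,np.linalg.norm(np.diff(C,axis=0),axis=1),"centre",C.mean(0))
cs=[f(u,v,260,150) for u,v in [(323,325),(85,52),(330,70),(43,300)]]
D=atz(P[0],cs,.078);print(D,D.mean(0))
for a,b in [(C[1]+C[2],C[0]+C[3])]:
    d=(b-a);print("yaw of +y",np.arctan2(d[1],d[0]))
# cylinders
a=np.linspace(0,2*np.pi,24,endpoint=False)
def cyl(r,z0,z1): return np.array([[r*np.cos(t),r*np.sin(t),z] for z in(z0,z1) for t in a])
for n,parts in [("rod_grip",[cyl(.011,.084,.164),cyl(.014,.08,.084)]),("driver_b_grip",[cyl(.012,.084,.162)]),("driver_a_grip",[cyl(.012,.084,.162)])]:
    M=np.vstack(parts);obs=[]
    for p in P:
        q=masks_of(p,n)
        if q and q[0]["p"]>.5:
            ys,xs=np.where(q[0]["region"]); obs.append((p,np.array([xs.min(),ys.min(),xs.max(),ys.max()])+0.))
    def g(v):
        r=[]
        for p,o in obs:
            u=proj(p,M+[v[0],v[1],0]); r.append(np.r_[u.min(0)+.0,u.max(0)]-o)
        return np.ravel(r)
    s=least_squares(g,[.54,.25],loss="soft_l1");print(n,s.x,g(s.x))
m=masks_of(P[0],"rack")[0]["region"];c=cv2.findContours(m.astype(np.uint8),0,2)[0]
```

```text
eye [ 0.5669 -0.2133  0.0775] [[ 0.5669 -0.2127  0.078 ]] [[ 0.5667 -0.2132  0.078 ]]
[[ 0.6266 -0.037   0.078 ]
 [ 0.6571 -0.2581  0.078 ]
 [ 0.4883 -0.2805  0.078 ]
 [ 0.4567 -0.061   0.078 ]] [0.2232 0.1703 0.2218] centre [ 0.5572 -0.1592  0.078 ]
[[ 0.4588 -0.0525  0.078 ]
 [ 0.659  -0.2516  0.078 ]
 [ 0.4905 -0.2797  0.078 ]
 [ 0.6242 -0.0261  0.078 ]] [ 0.5581 -0.1525  0.078 ]
yaw of +y 1.7108587535076432
rod_grip [0.5363 0.2513] [-0.2147 -0.9013  0.5185  0.8629 -0.4587 -0.6747  0.3061  0.2714]
driver_b_grip [0.6015 0.2365] [-0.1894 -0.0159  0.2059  0.0105]
driver_a_grip [0.4672 0.2691] [ 0.0733 -0.7073  0.6937 -0.1188 -1.7222 -0.753  -0.3556 -0.0174]
```

Emit:
play_rows(
  series=[
    {"fingers": -1, "dx": 27, "dy": -21, "dz": 0, "turn": 0.02},
    {"fingers": -1, "dx": 27, "dy": -21},
    {"fingers": -1, "dx": 27, "dy": -21},
    {"fingers": -1, "dx": 27, "dy": -21},
    {"fingers": -1, "dx": 27, "dy": -21},
    {"fingers": -1, "dx": 27, "dy": -21},
    {"fingers": -1, "dx": 27, "dy": -21},
    {"fingers": -1, "dx": 27, "dy": -21},
    {"fingers": -1, "dx": 27, "dy": -21},
    {"fingers": -1, "dx": 27, "dy": -21},
    {"fingers": -1, "dx": 27, "dy": -21},
    {"fingers": -1, "dx": 27, "dy": -21},
    {"fingers": -1, "dx": 27, "dy": -21},
    {"fingers": -1},
  ],
  squeeze=100,
)

```text
invalid input at $.series[1]: expected keys fingers, dx, dy, dz, turn
```

Emit:
play_rows(
  series=[
    {"fingers": -1, "dx": 27, "dy": -21, "dz": 0, "turn": 0.02},
    {"fingers": -1, "dx": 27, "dy": -21, "dz": 0, "turn": 0},
    {"fingers": -1, "dx": 27, "dy": -21, "dz": 0, "turn": 0},
    {"fingers": -1, "dx": 27, "dy": -21, "dz": 0, "turn": 0},
    {"fingers": -1, "dx": 27, "dy": -21, "dz": 0, "turn": 0},
    {"fingers": -1, "dx": 27, "dy": -21, "dz": 0, "turn": 0},
    {"fingers": -1, "dx": 27, "dy": -21, "dz": 0, "turn": 0},
    {"fingers": -1, "dx": 27, "dy": -21, "dz": 0, "turn": 0},
    {"fingers": -1, "dx": 27, "dy": -21, "dz": 0, "turn": 0},
    {"fingers": -1, "dx": 27, "dy": -21, "dz": 0, "turn": 0},
    {"fingers": -1, "dx": 27, "dy": -21, "dz": 0, "turn": 0},
    {"fingers": -1, "dx": 27, "dy": -21, "dz": 0, "turn": 0},
    {"fingers": -1, "dx": 27, "dy": -21, "dz": 0, "turn": 0},
    {"fingers": -1, "dx": 0, "dy": 0, "dz": 0, "turn": 0},
  ],
  squeeze=100,
)

```text
clock: 2.72
position: [0.5127, 0.2697, 0.2433]
ee_rot: [-0.0, 0.784, 0.62, 0.003]
contact_force: [0.2, 0.4, 1.2]
width: 0.0855
```

Emit:
play_rows(
  series=[
    {"fingers": -1, "dx": 23, "dy": -18, "dz": 0, "turn": 0},
    {"fingers": -1, "dx": 0, "dy": 0, "dz": 0, "turn": 0},
    {"fingers": -1, "dx": 0, "dy": 0, "dz": 0, "turn": 0},
  ],
)

```text
clock: 2.97
position: [0.5381, 0.2492, 0.2428]
ee_rot: [-0.001, 0.786, 0.619, 0.003]
contact_force: [-0.3, -0.4, -0.8]
width: 0.0853
```

Run:
```python
from h import *
np.set_printoptions(precision=4,suppress=True)
P=[get_image("side"),get_image("top")];s=get_state();print(s["position"],s["ee_rot"])
for p in P:
    for n in["rod_grip"]: print([(m["p"],m["xy"]) for m in masks_of(p,n)[:1]])
    print("proj rod top",proj(p,[.536,.252,.164]),"tcp",proj(p,s["position"]))
a=[]
for p in P:
    c=proj(p,[.536,.252,.18])[0].astype(int);a.append(cv2.resize(p["pixels"][max(c[1]-55,0):c[1]+55,c[0]-50:c[0]+50],(400,440),interpolation=2));print(c)
cv2.imwrite("pics/d.png",np.hstack(a)[:,:,::-1])
```

```text
[0.5378 0.2497 0.2428] [-0.0004  0.7853  0.6191  0.0031]
[(0.84, [275.5, 333.1])]
proj rod top [[274.1329 321.3044]] tcp [[273.3736 297.3268]]
[]
proj rod top [[141.6082 243.8142]] tcp [[132.5731 238.1955]]
[274 317]
[139 242]
```

View pics/d.png

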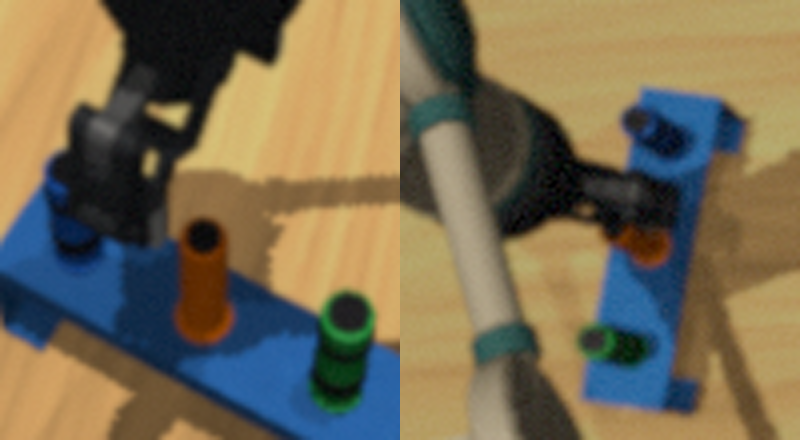

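Run:
```python
from h import *
from scipy.spatial.transform import Rotation as R
p=get_image("side");s=get_state();q=s["ee_rot"];M=R.from_quat(q[[1,2,3,0]]).as_matrix();print(M.round(3))
for x in(.043,-.043):
    for y in (-.011,.011): print(x,y,(proj(p,s["position"]+M@[x,y,0])[0]-[224,262])*4)
```

```text
[[ 0.232  0.973  0.004]
 [ 0.973 -0.232  0.005]
 [ 0.006  0.003 -1.   ]]
0.043 -0.011 [168.7372222  243.22841549]
0.043 0.011 [119.06342415 217.10035842]
-0.043 -0.011 [273.33065962  73.61236163]
-0.043 0.011 [226.31747204  51.33598143]
```

Emit:
play_rows(
  series=[
    {"fingers": -1, "dx": -2, "dy": 2, "dz": -30, "turn": 0},
    {"fingers": -1, "dx": 0, "dy": 0, "dz": -30, "turn": 0},
    {"fingers": -1, "dx": 0, "dy": 0, "dz": -30, "turn": 0},
    {"fingers": -1, "dx": 0, "dy": 0, "dz": -25, "turn": 0},
    {"fingers": -1, "dx": 0, "dy": 0, "dz": -12, "turn": 0},
    {"fingers": -1, "dx": 0, "dy": 0, "dz": 0, "turn": 0},
  ],
)

```text
clock: 3.72
position: [0.5321, 0.2576, 0.1161]
ee_rot: [0.001, 0.782, 0.623, 0.008]
contact_force: [-0.8, -0.5, 1.1]
width: 0.0853
```

Emit:
play_rows(
  series=[
    {"fingers": -1, "dx": 4, "dy": -5, "dz": -4, "turn": 0},
    {"fingers": -1, "dx": 0, "dy": 0, "dz": 0, "turn": 0},
    {"fingers": -1, "dx": 0, "dy": 0, "dz": 0, "turn": 0},
  ],
)

```text
clock: 3.97
position: [0.5359, 0.2538, 0.1131]
ee_rot: [0.001, 0.782, 0.624, 0.009]
contact_force: [0.6, -0.7, 0.1]
width: 0.0857
```

Emit:
play_rows(
  series=[
    {"fingers": 1, "dx": 0, "dy": -1, "dz": -1, "turn": 0},
    {"fingers": 1, "dx": 0, "dy": 0, "dz": 0, "turn": 0},
    {"fingers": 1, "dx": 0, "dy": 0, "dz": 0, "turn": 0},
    {"fingers": 1, "dx": 0, "dy": 0, "dz": 0, "turn": 0},
    {"fingers": 1, "dx": 0, "dy": 0, "dz": 0, "turn": 0},
    {"fingers": 1, "dx": 0, "dy": 0, "dz": 0, "turn": 0},
    {"fingers": 1, "dx": 0, "dy": 0, "dz": 0, "turn": 0},
    {"fingers": 1, "dx": 0, "dy": 0, "dz": 0, "turn": 0},
    {"fingers": 1, "dx": 0, "dy": 0, "dz": 0, "turn": 0},
    {"fingers": 1, "dx": 0, "dy": 0, "dz": 0, "turn": 0},
  ],
  squeeze=100,
)

```text
clock: 4.8
position: [0.5386, 0.2528, 0.1171]
ee_rot: [0.003, 0.782, 0.624, 0.012]
contact_force: [-0.8, -0.3, 0.6]
width: 0.0201
```

Emit:
play_rows(
  series=[
    {"fingers": 1, "dx": 0, "dy": 0, "dz": 15, "turn": 0},
    {"fingers": 1, "dx": 0, "dy": 0, "dz": 25, "turn": 0},
    {"fingers": 1, "dx": 0, "dy": 0, "dz": 30, "turn": 0},
    {"fingers": 1, "dx": 0, "dy": 0, "dz": 25, "turn": 0},
    {"fingers": 1, "dx": 0, "dy": 0, "dz": 5, "turn": 0},
  ],
)

```text
clock: 5.22
position: [0.5349, 0.2522, 0.2153]
ee_rot: [0.0, 0.782, 0.624, 0.007]
contact_force: [1.1, 0.3, -0.6]
width: 0.0201
```

Run:
```python
from h import *
P=[get_image("side"),get_image("top")];s=get_state();print(s["position"],s["ee_rot"],s["width"],s["contact_force"])
a=[]
for p in P:
    c=proj(p,s["position"])[0].astype(int)+[0,5];x0,y0=max(c[0]-50,0),max(c[1]-55,0);a.append(cv2.resize(p["pixels"][y0:y0+110,x0:x0+100],(400,440),interpolation=2));print(x0,y0)
    print([(m["p"],m["xy"]) for m in masks_of(p,"rod_grip")[:1]],[(m["p"],m["xy"]) for m in masks_of(p,"rod_tip")[:1]])
cv2.imwrite("pics/e.png",np.hstack(a)[:,:,::-1])
```

```text
[0.53366458 0.25175941 0.21243331] [-5.39707759e-04  7.81674653e-01  6.23663317e-01  5.33972840e-03] 0.020005249057607814 [-0.75376717 -0.17529541 -0.98342005]
225 258
[(0.51, [281.7, 317.8])] [(0.69, [278.1, 317.0])]
85 191
[] []
```

View pics/e.png

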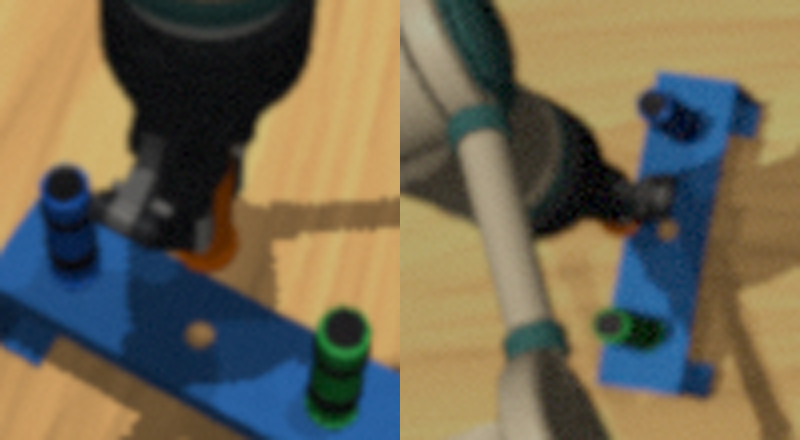

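Emit:
play_rows(
  series=[
    {"fingers": 1, "dx": 1, "dy": -15, "dz": 0, "turn": 0.03},
    {"fingers": 1, "dx": 3, "dy": -30, "dz": 0, "turn": 0.03},
    {"fingers": 1, "dx": 3, "dy": -33, "dz": 0, "turn": 0.03},
    {"fingers": 1, "dx": 3, "dy": -33, "dz": 0, "turn": 0.03},
    {"fingers": 1, "dx": 3, "dy": -33, "dz": 0, "turn": 0.03},
    {"fingers": 1, "dx": 3, "dy": -33, "dz": 0, "turn": 0.03},
    {"fingers": 1, "dx": 3, "dy": -33, "dz": 0, "turn": 0.03},
    {"fingers": 1, "dx": 3, "dy": -33, "dz": 0, "turn": 0.03},
    {"fingers": 1, "dx": 3, "dy": -33, "dz": 0, "turn": 0.03},
    {"fingers": 1, "dx": 3, "dy": -33, "dz": 0, "turn": 0.03},
    {"fingers": 1, "dx": 3, "dy": -33, "dz": 0, "turn": 0.03},
    {"fingers": 1, "dx": 2, "dy": -33, "dz": 0, "turn": 0.03},
    {"fingers": 1, "dx": 0, "dy": -33, "dz": 0, "turn": 0},
    {"fingers": 1, "dx": 0, "dy": -25, "dz": 0, "turn": 0},
    {"fingers": 1, "dx": 0, "dy": 0, "dz": 0, "turn": 0},
  ],
)

```text
clock: 6.77
position: [0.5525, -0.1991, 0.1833]
ee_rot: [-0.017, 0.648, 0.762, -0.011]
contact_force: [-0.7, -0.7, -1.4]
width: 0.02
```

Emit:
play_rows(
  series=[
    {"fingers": 1, "dx": 17, "dy": -14, "dz": 0, "turn": 0},
    {"fingers": 1, "dx": 0, "dy": 0, "dz": 0, "turn": 0},
  ],
)

```text
clock: 6.93
position: [0.5679, -0.2147, 0.1798]
ee_rot: [-0.02, 0.649, 0.76, -0.012]
contact_force: [1.1, 1.1, -1.0]
width: 0.0203
```

Run:
```python
from h import *
P=[get_image("side"),get_image("top")];s=get_state();print(s["position"],s["ee_rot"],s["width"])
a=[]
for p,z in zip(P,(5,5)):
    c=proj(p,[.567,-.213,.1])[0].astype(int);x0,y0=c[0]-40,c[1]-50;a.append(cv2.resize(p["pixels"][y0:y0+80,x0:x0+80],(400,400),interpolation=2));print(x0,y0)
    print([(m["p"],m["xy"]) for m in masks_of(p,"rod_grip")[:1]],[(m["p"],m["xy"]) for m in masks_of(p,"eye")[:1]])
    print("tcp, eye, est tip",[((proj(p,X)[0]-[x0,y0]+.5)*5-.5).round(1) for X in (s["position"],[.567,-.213,.078],s["position"]-[0,0,.058])])
cv2.imwrite("pics/f.png",np.hstack(a)[:,:,::-1])
```

```text
[ 0.56483852 -0.21130109  0.17951761] [-0.02360125  0.64858814  0.76067937 -0.01197054] 0.020415131012799542
270 121
[(0.4, [313.2, 158.0])] [(0.72, [310.5, 182.8])]
tcp, eye, est tip [array([219.5, 140.6]), array([202.5, 286. ]), array([211.4, 227.9])]
283 168
[(0.52, [326.9, 219.0])] [(0.7, [331.3, 231.2])]
tcp, eye, est tip [array([215.7, 228.9]), array([198.4, 263.5]), array([203.9, 251.9])]
```

View pics/f.png

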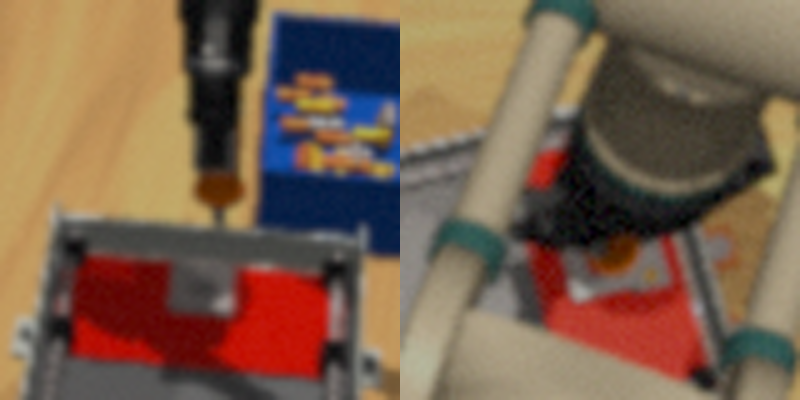

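```bash
cat >> h.py <<'E'
def rodfix(n=2):
    """orange collar centre by triangulation; shank dark tip not needed"""
    out=[]
    for _ in range(n):
        P=[get_image("side"),get_image("top")];s=get_state();uv=[]
        for p in P:
            hsv=cv2.cvtColor(np.ascontiguousarray(p["pixels"]),cv2.COLOR_RGB2HSV); m=cv2.inRange(hsv,(5,140,50),(20,255,255))
            c=proj(p,s["position"]-[0,0,.03])[0].astype(int);k=np.zeros_like(m);k[c[1]-12:c[1]+12,c[0]-9:c[0]+9]=m[c[1]-12:c[1]+12,c[0]-9:c[0]+9]
            nn,l,st,ce=cv2.connectedComponentsWithStats(k);i=1+st[1:,4].argmax();uv.append(ce[i]);print(ce[i].round(1),st[i])
        X=tri(P,uv);out.append(X-s["position"]);print("collar",X.round(4),"rel",out[-1].round(4),"res",[(proj(p,X)[0]-u).round(2) for p,u in zip(P,uv)])
    return P,s,np.mean(out,0)
E
python3 - <<'E'
from h import *
P,s,r=rodfix()
from scipy.spatial.transform import Rotation as R
q=s["ee_rot"];M=R.from_quat(q[[1,2,3,0]]).as_matrix();print(s["position"],M[:,2])
x0,y0=270,121
f=lambda u,v,x0,y0:[(u+.5)/5-.5+x0,(v+.5)/5-.5+y0]
for z in (.118,.122,.126): print("side tip ray",atz(P[0],[f(220,226,270,121)],z))
E
```

```text
[314.8 158.9] [309 154  12  10  80]
[325.4 218.5] [321 215  10   8  53]
collar [ 0.5588 -0.2132  0.146 ] rel [-0.0067 -0.0024 -0.0357] res [array([0.21, 0.07]), array([-0.02, -0.23])]
[314.8 158.5] [309 152  12  11  82]
[325.5 218.4] [321 215  10   8  54]
collar [ 0.5589 -0.2134  0.1471] rel [-0.0067 -0.0023 -0.0347] res [array([0.24, 0.08]), array([-0.02, -0.25])]
[ 0.56563256 -0.21109129  0.18180216] [-0.04754149  0.0099426  -0.99881978]
side tip ray [[ 0.56140184 -0.21801814  0.118     ]]
side tip ray [[ 0.5607517  -0.21347781  0.122     ]]
side tip ray [[ 0.56010156 -0.20893749  0.126     ]]
```

Emit:
play_rows(
  series=[
    {"fingers": 1, "dx": 3, "dy": 0, "dz": -15, "turn": 0},
    {"fingers": 1, "dx": 3, "dy": 0, "dz": -13, "turn": 0},
  ],
)

```text
clock: 7.6
position: [0.5732, -0.2114, 0.1569]
ee_rot: [-0.018, 0.648, 0.761, -0.011]
contact_force: [0.1, 0.4, -1.6]
width: 0.0204
```

Run:
```python
from h import *
from scipy.spatial.transform import Rotation as R
P,s,r=rodfix(1)
q=s["ee_rot"];M=R.from_quat(q[[1,2,3,0]]).as_matrix();print(s["position"],M[:,2])
a=[]
for p,z in zip(P,(5,5)):
    c=proj(p,[.567,-.213,.09])[0].astype(int);x0,y0=c[0]-25,c[1]-30;a.append(cv2.resize(p["pixels"][y0:y0+50,x0:x0+50],(400,400),interpolation=2));print(x0,y0)
    print("eye, est tip",[((proj(p,X)[0]-[x0,y0]+.5)*8-.5).round(1) for X in ([.567,-.213,.078],s["position"]-[.005,.0023,.06])])
cv2.imwrite("pics/g.png",np.hstack(a)[:,:,::-1])
```

```text
[310.5 165.7] [306 163  10   7  60]
[324.3 217.9] [320 215  11   8  50]
collar [ 0.5671 -0.2141  0.1193] rel [-0.0052 -0.0033 -0.036 ] res [array([0.7 , 0.24]), array([-0.06, -0.74])]
[ 0.57227503 -0.21086931  0.15528607] [-0.04472093  0.00836458 -0.9989645 ]
285 144
eye, est tip [array([204.3, 273.9]), array([207. , 235.5])]
297 189
eye, est tip [array([205.7, 253.8]), array([211.2, 243.1])]
```

View pics/g.png

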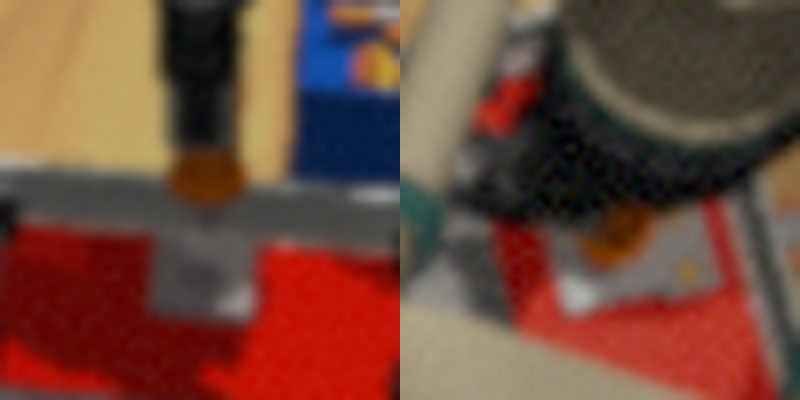

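Emit:
play_rows(
  series=[
    {"fingers": 1, "dx": 0, "dy": 0, "dz": -9, "turn": 0},
    {"fingers": 1, "dx": 0, "dy": 0, "dz": -9, "turn": 0},
    {"fingers": 1, "dx": 0, "dy": 0, "dz": -5, "turn": 0},
  ],
)

```text
clock: 7.95
position: [0.5732, -0.2112, 0.1331]
ee_rot: [-0.018, 0.648, 0.762, -0.011]
contact_force: [-0.5, 0.2, -0.9]
width: 0.0198
```

Emit:
play_rows(
  series=[
    {"fingers": 1, "dx": 0, "dy": 0, "dz": -5, "turn": 0},
    {"fingers": 1, "dx": 0, "dy": 0, "dz": -5, "turn": 0},
    {"fingers": 1, "dx": 0, "dy": 0, "dz": 0, "turn": 0},
  ],
)

```text
clock: 8.2
position: [0.5723, -0.2108, 0.121]
ee_rot: [-0.019, 0.648, 0.762, -0.011]
contact_force: [0.2, -1.1, -1.2]
width: 0.0202
```

Run:
```python
from h import *
P,s,r=rodfix(1);print(s["position"],s["ee_rot"],s["contact_force"],s["width"])
a=[]
for p,z in zip(P,(5,5)):
    c=proj(p,[.567,-.213,.09])[0].astype(int);x0,y0=c[0]-25,c[1]-30;a.append(cv2.resize(p["pixels"][y0:y0+50,x0:x0+50],(400,400),interpolation=2));print(x0,y0)
cv2.imwrite("pics/i.png",np.hstack(a)[:,:,::-1])
```

```text
[309.7 176.1] [304 173  11   7  54]
[322.8 220.6] [319 218   8   6  38]
collar [ 0.5669 -0.2138  0.0828] rel [-0.0059 -0.0027 -0.0391] res [array([0.58, 0.2 ]), array([-0.05, -0.61])]
[ 0.57283492 -0.21108122  0.12192411] [-0.01810428  0.64762917  0.76166073 -0.01102861] [ 0.40210637 -1.01299952 -1.6371124 ] 0.019763264587626013
285 144
297 189
```

View pics/i.png

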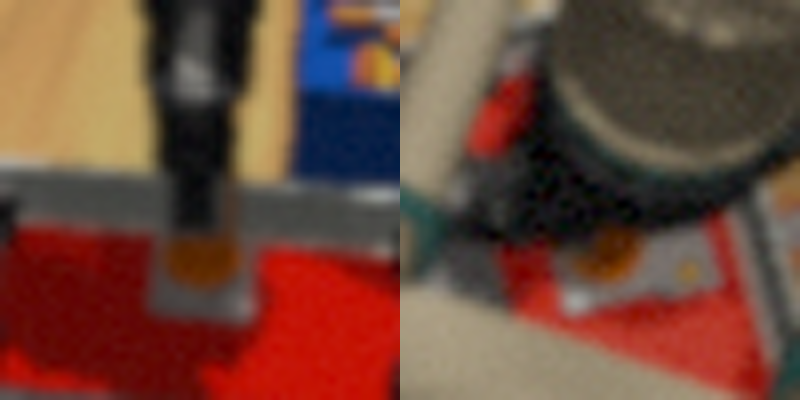

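Emit:
play_rows(
  series=[
    {"fingers": 1, "dx": 0, "dy": 3, "dz": 0, "turn": 0},
    {"fingers": 1, "dx": -1, "dy": 6, "dz": 0, "turn": 0},
    {"fingers": 1, "dx": -1, "dy": 8, "dz": 0, "turn": 0},
    {"fingers": 1, "dx": -1, "dy": 8, "dz": 0, "turn": 0},
    {"fingers": 1, "dx": -1, "dy": 6, "dz": 0, "turn": 0},
  ],
  squeeze=120,
)

```text
clock: 8.72
position: [0.57, -0.1872, 0.1228]
ee_rot: [-0.011, 0.647, 0.762, -0.016]
contact_force: [1.4, -6.6, -4.5]
width: 0.0192
```

```bash
cat >> h.py <<'E'
def shut(save_as=None):
    """shutter rear edge travel from red blob in both views + state"""
    P=[get_image("side"),get_image("top")];s=get_state()
    print(s["clock"],s["position"].round(4),s["ee_rot"].round(3),s["contact_force"].round(1),s["width"].round(4))
    d=np.array([-.14,.99,0])
    for p in P:
        for L in("eye","shutter"):
            for m in masks_of(p,L)[:1]: 
                ys,xs=np.where(m["region"]);X=atz(p,np.c_[xs,ys],.052)
                t=(X-[.5652,-.2012,.05])@d; print(L,round(m["p"],2),np.percentile(t,[1,5,95,99]).round(4),len(t))
        # red pixels profile in strips across x
        hsv=cv2.cvtColor(np.ascontiguousarray(p["pixels"]),cv2.COLOR_RGB2HSV); m=cv2.inRange(hsv,(0,150,60),(6,255,255))|cv2.inRange(hsv,(174,150,60),(180,255,255))
        ys,xs=np.where(m>0);X=atz(p,np.c_[xs,ys],.052)-[.5572,-.159,0];y=X@d;x=X@np.array([.99,.14,0])
        k=(abs(x)<.075)&(abs(y)<.11)
        for lo in(-.07,-.05,-.03,.03,.05):
            q=y[k&(x>lo)&(x<lo+.02)]
            if len(q)>5: print("  x",lo,"red cassette y",np.percentile(q,[3,97]).round(4),len(q))
    return P,s
E
python3 - <<'E'
from h import *
P,s=shut()
E
```

```text
Traceback (most recent call last):
  File "h.py", line 37, in shut
    print(s["clock"],s["position"].round(4),s["ee_rot"].round(3),s["contact_force"].round(1),s["width"].round(4))
                                                                                             ^^^^^^^^^^^^^^^^
AttributeError: 'float' object has no attribute 'round'
```

```bash
sed -i 's/s\["width"\].round(4)/round(s["width"],4)/' h.py
python3 - <<'E'
from h import *
P,s=shut()
E
```

```text
8.9167 [ 0.5698 -0.1868  0.1229] [-0.012  0.647  0.762 -0.016] [ 0.4 -6.1 -4. ] 0.0192
eye 0.77 [-0.0423 -0.036   0.0433  0.0473] 1201
shutter 0.73 [-0.0438 -0.037   0.0446  0.0485] 1286
  x -0.07 red cassette y [-0.0748 -0.0015] 141
  x -0.05 red cassette y [-0.0764  0.0005] 157
  x -0.03 red cassette y [-0.0765  0.0003] 134
  x 0.03 red cassette y [-0.0765  0.0009] 156
  x 0.05 red cassette y [-0.076  -0.0003] 153
eye 0.71 [-0.0405 -0.0357  0.0386  0.0418] 620
shutter 0.97 [-0.0395 -0.0354  0.0393  0.0421] 616
  x -0.07 red cassette y [-0.0609 -0.0479] 14
  x -0.05 red cassette y [-0.0731 -0.0216] 117
  x -0.03 red cassette y [-0.0778 -0.0048] 177
  x 0.05 red cassette y [-0.0142 -0.0019] 26
```

Emit:
play_rows(
  series=[
    {"fingers": 1, "dx": -1, "dy": 6, "dz": 0, "turn": 0},
    {"fingers": 1, "dx": -1, "dy": 6, "dz": 0, "turn": 0},
    {"fingers": 1, "dx": -1, "dy": 6, "dz": 0, "turn": 0},
  ],
)

```text
clock: 9.37
position: [0.5681, -0.1759, 0.1232]
ee_rot: [-0.006, 0.647, 0.762, -0.02]
contact_force: [0.6, -8.2, -6.5]
width: 0.0193
```

Run:
```python
from h import *
P,s=shut()
```

```text
9.4667 [ 0.5679 -0.1749  0.1232] [-0.007  0.647  0.762 -0.02 ] [ 1.3 -6.  -4.2] 0.0194
eye 0.8 [-0.0312 -0.0257  0.0533  0.0578] 1222
shutter 0.7 [-0.0293 -0.0247  0.0519  0.0561] 1134
  x -0.07 red cassette y [-0.0653  0.0094] 139
  x -0.05 red cassette y [-0.0668  0.0098] 160
  x -0.03 red cassette y [-0.0648  0.0111] 139
  x 0.03 red cassette y [-0.0651  0.0118] 161
  x 0.05 red cassette y [-0.0655  0.0107] 154
eye 0.83 [-0.0239 -0.0185  0.0502  0.0528] 532
shutter 0.63 [-0.029  -0.0226  0.0515  0.0541] 617
  x -0.07 red cassette y [-0.0393 -0.0238] 19
  x -0.05 red cassette y [-0.0513  0.0034] 131
  x -0.03 red cassette y [-0.0607  0.0067] 162
  x 0.05 red cassette y [0.0015 0.009 ] 15
```

Emit:
play_rows(
  series=[
    {"fingers": 1, "dx": -1, "dy": 5, "dz": 0, "turn": 0},
    {"fingers": 1, "dx": -1, "dy": 5, "dz": 0, "turn": 0},
  ],
)

```text
clock: 9.83
position: [0.5672, -0.1705, 0.1234]
ee_rot: [-0.003, 0.646, 0.763, -0.022]
contact_force: [0.2, -7.2, -6.4]
width: 0.0199
```

Run:
```python
from h import *
P,s=shut()
im=[cv2.resize(p["pixels"][y:y+110,x:x+100],(400,440),interpolation=2) for p,x,y in zip(P,(255,250),(150,175))]
cv2.imwrite("pics/j.png",np.hstack(im)[:,:,::-1])
```

```text
9.9333 [ 0.5671 -0.17    0.1234] [-0.003  0.646  0.763 -0.022] [ 0.7 -6.6 -5.3] 0.0195
eye 0.6 [-0.0286 -0.021   0.0577  0.0614] 1197
shutter 0.9 [-0.0285 -0.021   0.0582  0.0615] 1225
  x -0.07 red cassette y [-0.0613  0.014 ] 140
  x -0.05 red cassette y [-0.0609  0.0156] 163
  x -0.03 red cassette y [-0.0603  0.0147] 137
  x 0.03 red cassette y [-0.0604  0.0157] 160
  x 0.05 red cassette y [-0.0614  0.0156] 161
eye 0.61 [-0.0211 -0.0134  0.0555  0.0575] 531
shutter 0.98 [-0.0218 -0.0142  0.0572  0.0595] 586
  x -0.07 red cassette y [-0.0291 -0.0104] 25
  x -0.05 red cassette y [-0.0407  0.0101] 130
  x -0.03 red cassette y [-0.0487  0.011 ] 146
  x 0.05 red cassette y [0.0075 0.0139] 11
```

View pics/j.png

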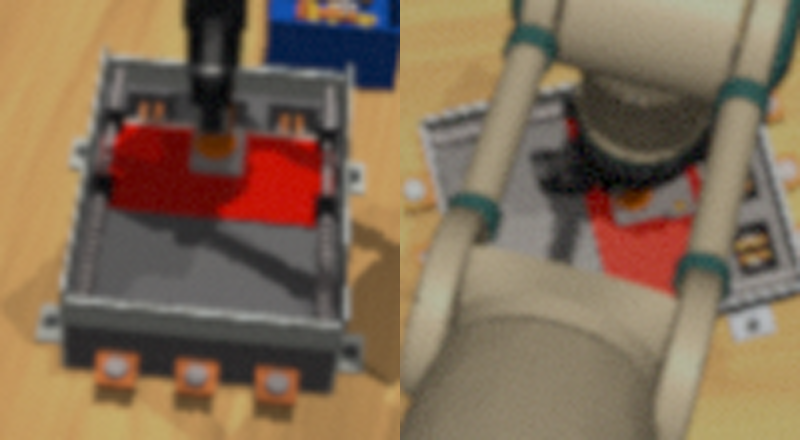

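Emit:
play_rows(
  series=[
    {"fingers": 1, "dx": -1, "dy": 5, "dz": 0, "turn": 0},
  ],
)

```text
clock: 10.22
position: [0.5668, -0.168, 0.1235]
ee_rot: [-0.001, 0.646, 0.763, -0.024]
contact_force: [0.4, -8.5, -5.9]
width: 0.0196
```

Run:
```python
from h import *
P,s=shut()
```

```text
10.3167 [ 0.5666 -0.1671  0.1236] [-0.001  0.646  0.763 -0.024] [ 0.5 -8.5 -5.6] 0.0197
eye 0.96 [-0.0282 -0.0207  0.0611  0.065 ] 1304
shutter 0.97 [-0.0214 -0.0165  0.06    0.0635] 1178
  x -0.07 red cassette y [-0.0582  0.0166] 137
  x -0.05 red cassette y [-0.0571  0.017 ] 160
  x -0.03 red cassette y [-0.0576  0.0182] 140
  x 0.03 red cassette y [-0.0596  0.0189] 164
  x 0.05 red cassette y [-0.0574  0.0179] 157
eye 0.86 [-0.016  -0.0081  0.0568  0.0589] 489
shutter 0.94 [-0.0171 -0.0083  0.0581  0.0602] 531
  x -0.07 red cassette y [-0.0231 -0.0026] 27
  x -0.05 red cassette y [-0.0361  0.0122] 126
  x -0.03 red cassette y [-0.0427  0.0138] 141
  x 0.05 red cassette y [0.0129 0.018 ] 9
```

Run:
```python
from h import *
for _ in range(10):
    get_image("side"); s=get_state()
    print(s["clock"],s["position"].round(4),s["contact_force"].round(1))
P,s=shut()
r=rodfix(1)
print(sign_off())
```

```text
10.5667 [ 0.5666 -0.1672  0.1236] [ 0.7 -7.  -4.5]
10.6167 [ 0.5666 -0.1672  0.1236] [ 1.3 -7.1 -5.8]
10.6667 [ 0.5666 -0.1672  0.1236] [ 1.2 -7.5 -4.6]
10.7167 [ 0.5666 -0.1672  0.1236] [ 0.9 -6.3 -5.3]
10.7667 [ 0.5666 -0.1672  0.1236] [ 0.3 -6.7 -5.6]
10.8167 [ 0.5666 -0.1672  0.1236] [ 1.  -7.3 -4.6]
10.8667 [ 0.5666 -0.1672  0.1236] [ 1.2 -6.4 -5.1]
10.9167 [ 0.5666 -0.1672  0.1236] [ 0.8 -6.8 -5.7]
10.9667 [ 0.5666 -0.1672  0.1236] [ 0.8 -7.6 -5. ]
11.0167 [ 0.5666 -0.1672  0.1236] [ 1.2 -7.7 -4.6]
11.1167 [ 0.5666 -0.1672  0.1236] [-0.001  0.646  0.763 -0.023] [-0.1 -7.7 -5.5] 0.0196
eye 0.9 [-0.0243 -0.0178  0.0614  0.0648] 1255
shutter 0.96 [-0.0233 -0.0164  0.0614  0.0647] 1220
  x -0.07 red cassette y [-0.0574  0.0169] 138
  x -0.05 red cassette y [-0.0564  0.0184] 161
  x -0.03 red cassette y [-0.0569  0.0183] 139
  x 0.03 red cassette y [-0.0571  0.0189] 161
  x 0.05 red cassette y [-0.0574  0.0192] 161
eye 0.78 [-0.0114 -0.0044  0.0567  0.0598] 456
shutter 0.65 [-0.0158 -0.0084  0.0581  0.0609] 519
  x -0.07 red cassette y [-0.0252 -0.0027] 29
  x -0.05 red cassette y [-0.0361  0.0128] 128
  x -0.03 red cassette y [-0.0427  0.0138] 142
  x 0.05 red cassette y [0.0135 0.0172] 6
[308.1 186.7] [303 184  11   7  60]
[307.  224.7] [302 222  10   6  35]
collar [ 0.5608 -0.1701  0.0851] rel [-0.0058 -0.003  -0.0385] res [array([1.07, 0.37]), array([-0.09, -1.1 ])]
the job is handed in; nothing more can be done
None
```

I took the rod from the rack, put its tip down through the lug's eye, pushed the shutter to about half-way and handed the job in at 11.2 s, still gripping the rod. `sign_off()` gives no verdict, so the result below is my own reading.

- **Shutter travel:** I put it at about 0.039–0.040 m. The side camera showed the red plate's front edge about 40 mm from its shut position. The tool's own travel, less play in the eye and tilt, gave nearly the same. The top camera read about 5 mm less at that edge, but the arm hides most of the plate there.
- **Holding:** over the last 0.5 s or so the tool stayed put to 0.1 mm. The force against the push was about 6.3–7.7 N in y, against about 8 N expected half-way; that is a little low, so the travel could be 2–3 mm under my estimate.
- **Rod:** it was still gripped, at about 20 mm finger opening, with the tool about 0.05 rad from upright. I judged the tip to be in the eye from the collar sitting just above the flange and the shutter following the rod; the tip itself cannot be seen.
- **One oddity:** the tool also read about 5 N along z during the hold. I did not find the cause; the fingertips should be about 30 mm above the lug.
- **Other parts:** after the lift, the picture showed both screwdrivers still standing in the rack. Nothing came near the breaker or the bin, but I did not measure them again at the end.

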